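# Heft the mill rollers and press each into the seat for its core

## Robot

A 6-joint arm with a two-finger parallel gripper is mounted at the origin on the work surface. World frame = base frame: x ahead of the robot, y to its left, z up, the work surface at z = 0. Lengths are in m, angles in degrees, forces in N, time in s.
With the tool pointing down it reaches from about 0.3 to 0.75 m from the base axis. Payload 8.5 kg.
Tool frame: the origin (TCP) lies at the very end of the fingers, on their centre line; the grasp point (between the pads) lies 19 mm behind it (hold_point_z is the distance from the TCP to the grasp point, in m); z points along the fingers, y is the direction in which the jaws open and shut (so a half turn about z gives the same grasp; the last joint's range is limited). The gripper opens to 85 mm and grips with 20 to 120 N. Pads are 22 mm wide; open, the fingers measure 114 mm over their backs; the gripper's body (76 mm by 85 mm) begins 54 mm behind the grasp point. The pads swing forward as they close: fully open they stand 13 mm farther back than shut.
Start: joints at [-88.826, 21.807, 74.336, -0, 83.858, -12.336], TCP at [0.128, -0.535, 0.231] pointing down, gripper open.
Joint ranges: [-178.18, 178.18], [-50.72, 133.34], [12.68, 142.11], [-81.47, 261.47], [9.98, 163.14], [-165.26, 165.26]. Speed limits (degrees/s): [136.94, 136.94, 180, 180, 180, 180].

## Interface

Orientations are given as a 3x3 rotation matrix whose columns are the frame's x, y, z axes.
In Python, from rig import observe, get_image, close_job, hold_point_z gives the robot as it stands. The module is installed in compiled form; this text tells all that it offers.
- The arm moves only by the tool jog_arm, never from a script. Its arguments are lists of equal length, an entry for each row: "travel": the shift along the world's x, y, z in m, a list of three; "dr": the turn, a rotation vector about the world's x, y, z in rad, a list of three. In form: {"travel": [[x, y, z], ...], "dr": [[rx, ry, rz], ...]}. A call has 1 to 20 rows; each row shifts and turns the commanded pose from where the row before left it; what a row does not reach is not made up. A row lasts 1/12 s, in which the tool goes at most 41.7 mm and 7.16 degrees, less where a joint would pass 70% of its speed; a pose out of reach is approached as far as the arm can. A call with a gripper value outside its range is refused whole. "jaw" is the finger opening in m, from 0 to 0.0854, set as the call begins (left out, the last holds). The fingers move at their own pace and stop on an object; "newtons" is the grip in N (left out, the last holds). Time passes only in rows, so rows that do not move let the fingers close. It gives the time, the measured TCP pose, the force and the opening at its end, in the units of the state.
- observe(): the state, without advancing time (a new reading comes with each control period).
- get_image(name): name is "side" or "top"; returns a dict with "color" (480x640x3 uint8, red, green, blue), "fovy" (degrees; the focal length in pixels is half the picture's height over the tangent of half this angle, whatever the lens; pixels are square), "cx", "cy" (the principal point, pixels), "k1" (the pictures are not rectified: a ray, as slopes to the right and down, at radius r is drawn at 1 + k1 r^2 times it, then the intrinsics apply), "R" (3x3) and "t" (3): a world point X has camera coordinates R X + t. Camera axes: x right, y down, z forward; pixel columns grow to the right and rows downward; lengths in m; the calibration is good to about 2 mm. A picture is of the moment at which its call begins. There is no depth.
- close_job(): hands the job in, once; it reports no verdict.
The state is a dict: "time_s": time; "q": joint angles; "qvel": joint speeds; "joint_efforts": joint torques, N m; "position": TCP position; "tool_rot": TCP orientation; "ft_force": force on the tool from outside, world axes, zero at the start; "wrist_torque": the same for the moment, N m; "grip_width": finger opening in m.
Only numpy, scipy, OpenCV 4.12 (cv2) and the standard library are available. Lean on these libraries where they do the work, as an engineer would, in place of code of your own. Each camera call takes 0.05 s, during which the arm holds its last target.

## Task

Two nut-mill rollers that look exactly alike stand on the left of the bench; inside, each is either hollow, resin-filled or steel-cored, and the two differ. Lift each one to feel how heavy it is, then press it gently down past the sprung catch into the seat of its kind - light hollow in the yellow, middling resin-filled in the blue, heavy steel-cored in the red - until its shoulder sits flush on the block, and let go. Keep the rollers upright, do not drop them, never press with more than about 35 N, and leave the third roller in its collar and everything else on the bench alone.

Things in the scene. Friction and masses are not known exactly. Their poses are not given: they have to be found in the camera images.
- roller_a_center (a point): Roller a, to be sorted: upright, 90 mm tall, on the table. Point: on its axis, 45 mm above its underside; z up. Steel foot 38 mm across, 6 mm high, its lower 4 mm tapering to 32 mm; dark neck 29 mm across up to 20 mm; white body with brass bands, 50 mm across, from 20 to 90 mm. The body's underside is the shoulder that sits on the seat: when home, this point is 25 mm above the mouth.
- roller_b_center (a point): Roller b, to be sorted: same outside as a. Which core is in which roller is random each time, whatever the letter; no two have the same. Whole roller weighs: hollow about 1.2 N (120 g), resin-filled 2.9 N (295 g), steel-cored 5.2 N (530 g), each within 8 %. The core has about 1 to 2 mm of play inside.
- seat_yellow_mouth (a point): Yellow square block for the hollow roller, 80 x 80 x 32 mm, fixed; its place and yaw change. Point: centre of the hole's mouth, level with the block's top, 32 mm above the table; z up. Round hole 41 mm across, 25 mm deep. Two steel balls (14 mm) on springs stick out 4 mm into the hole from opposite walls on the block's y axis, centres 7.5 mm below the mouth: the catch.
- seat_blue_mouth (a point): Blue block for the resin-filled roller, else like the yellow. Catch (all three seats alike): it stops the foot about 10 to 13 mm before home; getting past takes 12 to 18 N downwards on the roller, several times its weight, so keep hold and push (let go there, it leans over). Past the balls it is drawn down onto its shoulder, which rests on the rigid block: over 45 N counts as rough.
- seat_red_mouth (a point): Red block for the steel-cored roller, else like the yellow. Same catch.
- roller_c_center (a point): Third roller of the same look in a dark steel collar (68 mm across, 12 mm high) further back: leave alone. Point as for a.
- oil_bottle: Bystander: amber oil bottle, 60 mm across, 170 mm tall; origin under its base.
- grease_jar: Bystander: white jar with green cap, 64 mm across, 70 mm tall; origin under its base.
- wrench: Bystander: wrench lying on the table; origin under its middle.
- brush: Bystander: brush lying on the table; origin under its middle.
- pestle: Bystander: grey stone pestle lying on the table, 36 mm thick, 130 mm long; origin under its middle.

How it is judged (in metres and radians):
On the way, in this order (a step that is already met when the one before it is completed fails the run):
1. one of the two rollers is lifted well clear of the table (height (world z) of any of roller_a_center, roller_b_center above 0.07 m), for 0.2 s.
2. one of the two rollers is home in a seat (((horizontal distance between roller_a_center and seat_yellow_mouth below 0.005 m and z of roller_a_center in the frame of seat_yellow_mouth below 0.027 m and angle between roller_a_center's own z axis and vertical below 0.06 rad) or (horizontal distance between roller_a_center and seat_blue_mouth below 0.005 m and z of roller_a_center in the frame of seat_blue_mouth below 0.027 m and angle between roller_a_center's own z axis and vertical below 0.06 rad) or (horizontal distance between roller_a_center and seat_red_mouth below 0.005 m and z of roller_a_center in the frame of seat_red_mouth below 0.027 m and angle between roller_a_center's own z axis and vertical below 0.06 rad) or (horizontal distance between roller_b_center and seat_yellow_mouth below 0.005 m and z of roller_b_center in the frame of seat_yellow_mouth below 0.027 m and angle between roller_b_center's own z axis and vertical below 0.06 rad) or (horizontal distance between roller_b_center and seat_blue_mouth below 0.005 m and z of roller_b_center in the frame of seat_blue_mouth below 0.027 m and angle between roller_b_center's own z axis and vertical below 0.06 rad) or (horizontal distance between roller_b_center and seat_red_mouth below 0.005 m and z of roller_b_center in the frame of seat_red_mouth below 0.027 m and angle between roller_b_center's own z axis and vertical below 0.06 rad))), for 0.2 s.
3. both rollers are home in seats (((horizontal distance between roller_a_center and seat_yellow_mouth below 0.005 m and z of roller_a_center in the frame of seat_yellow_mouth below 0.027 m and angle between roller_a_center's own z axis and vertical below 0.06 rad) or (horizontal distance between roller_a_center and seat_blue_mouth below 0.005 m and z of roller_a_center in the frame of seat_blue_mouth below 0.027 m and angle between roller_a_center's own z axis and vertical below 0.06 rad) or (horizontal distance between roller_a_center and seat_red_mouth below 0.005 m and z of roller_a_center in the frame of seat_red_mouth below 0.027 m and angle between roller_a_center's own z axis and vertical below 0.06 rad)) and ((horizontal distance between roller_b_center and seat_yellow_mouth below 0.005 m and z of roller_b_center in the frame of seat_yellow_mouth below 0.027 m and angle between roller_b_center's own z axis and vertical below 0.06 rad) or (horizontal distance between roller_b_center and seat_blue_mouth below 0.005 m and z of roller_b_center in the frame of seat_blue_mouth below 0.027 m and angle between roller_b_center's own z axis and vertical below 0.06 rad) or (horizontal distance between roller_b_center and seat_red_mouth below 0.005 m and z of roller_b_center in the frame of seat_red_mouth below 0.027 m and angle between roller_b_center's own z axis and vertical below 0.06 rad))), for 0.2 s.
At the end, for the whole second after the job is handed in: Each of the two rollers is let go and at rest, upright (0.06 rad), within 5 mm of the axis and 2 mm of flush in the seat of its kind: hollow (rests on it with under 2.0 N) in yellow, resin-filled (2.0 to 4.0 N) in blue, steel (over 4.0 N) in red (((horizontal distance between roller_a_center and seat_yellow_mouth below 0.005 m and z of roller_a_center in the frame of seat_yellow_mouth below 0.027 m and angle between roller_a_center's own z axis and vertical below 0.06 rad and contact force between roller_a and seat_yellow below 2 N) or (horizontal distance between roller_a_center and seat_blue_mouth below 0.005 m and z of roller_a_center in the frame of seat_blue_mouth below 0.027 m and angle between roller_a_center's own z axis and vertical below 0.06 rad and contact force between roller_a and seat_blue between 2 and 4 N) or (horizontal distance between roller_a_center and seat_red_mouth below 0.005 m and z of roller_a_center in the frame of seat_red_mouth below 0.027 m and angle between roller_a_center's own z axis and vertical below 0.06 rad and contact force between roller_a and seat_red above 4 N)) and ((horizontal distance between roller_b_center and seat_yellow_mouth below 0.005 m and z of roller_b_center in the frame of seat_yellow_mouth below 0.027 m and angle between roller_b_center's own z axis and vertical below 0.06 rad and contact force between roller_b and seat_yellow below 2 N) or (horizontal distance between roller_b_center and seat_blue_mouth below 0.005 m and z of roller_b_center in the frame of seat_blue_mouth below 0.027 m and angle between roller_b_center's own z axis and vertical below 0.06 rad and contact force between roller_b and seat_blue between 2 and 4 N) or (horizontal distance between roller_b_center and seat_red_mouth below 0.005 m and z of roller_b_center in the frame of seat_red_mouth below 0.027 m and angle between roller_b_center's own z axis and vertical below 0.06 rad and contact force between roller_b and seat_red above 4 N)) and linear speed of each of roller_a, roller_b below 0.02 m/s); the robot touches nothing.
It fails at once if a roller is pressed on a seat with more than 45 N (contact force between any of roller_a, roller_b and seat_yellow above 45 N or contact force between any of roller_a, roller_b and seat_blue above 45 N or contact force between any of roller_a, roller_b and seat_red above 45 N).
It fails at once if a roller is dropped (moves faster than 0.5 m/s while the fingers do not touch it) ((linear speed of roller_a above 0.5 m/s and contact force between roller_a and the fingers below 0.05 N) or (linear speed of roller_b above 0.5 m/s and contact force between roller_b and the fingers below 0.05 N)).
It fails at once if a roller is tipped by more than 0.6 rad (angle between any of roller_a_center, roller_b_center's own z axis and vertical above 0.6 rad).
It fails at once if the third roller is moved by more than 12 mm (distance of roller_c_center from where it was at the start of the episode above 0.012 m).
It fails at once if a bystander is moved by more than 20 mm (distance of any of oil_bottle, grease_jar, wrench, brush, pestle from where it was at the start of the episode above 0.02 m).
It also fails if it takes over 61 s, if anything falls off the work surface, if the arm or the gripper's body presses on something with over 40 N, if the wrist force passes 120 N, or if a joint passes its speed limit or range.

## Working session

There is one attempt and no reset: what is moved stays moved. The work goes in short steps, Python scripts to look and compute and a tool call to move; the robot and the scene stay as the last step left them, time stands still between calls to the robot, and variables do not carry over. Pictures are saved under pics/ and viewed, and the job is handed in when it is done.

Besides the shell and the picture viewer there is one more tool, called as a command line: name --argument value ..., lists and objects as JSON in quotes. jog_arm: Moves the arm, as the interface text tells. Its arguments: {"type":"object","properties":{"travel":{"type":"array"},"dr":{"type":"array"},"jaw":{"type":"number"},"newtons":{"type":"number"}},"required":["travel","dr"]}

```bash
mkdir -p pics; python3 - <<'E'
from rig import *
import cv2,pickle
print(hold_point_z, observe())
for n in("side","top"):
    d=get_image(n);pickle.dump(d,open(f"pics/{n}0.pkl","wb"))
    cv2.imwrite(f"pics/{n}0.png",d["color"][:,:,::-1]); print(n,{k:v for k,v in d.items() if k!="color"})
E
```

```text
0.0187 {'time_s': 0.0, 'q': array([-8.88241280e+01,  2.18433957e+01,  7.43857513e+01, -8.64222075e-04,
        8.38583657e+01, -1.23357540e+01]), 'qvel': array([ 0.11772423,  0.04764679,  0.05110345, -0.01161455,  0.08334351,
       -0.10786428]), 'joint_efforts': array([-1.63522549e-03, -4.48465919e+01, -2.31279945e+01, -2.59210847e-04,
        4.78207396e-03, -8.41577474e-06]), 'position': array([ 0.12849136, -0.53447456,  0.23068336]), 'tool_rot': array([[ 9.72322159e-01,  2.33644211e-01, -4.63378344e-05],
       [ 2.33644008e-01, -9.72321010e-01,  1.52675413e-03],
       [ 3.11662015e-04, -1.49532343e-03, -9.99998833e-01]]), 'ft_force': array([ 1.28670427, -0.28754689, -0.40132906]), 'wrist_torque': array([-0.03010651, -0.0359519 , -0.00051485]), 'grip_width': 0.08517192492921805}
side {'fovy': 48.44449299053794, 'cx': 331.1939063698045, 'cy': 241.05437738452108, 'k1': -0.1589963228534526, 'R': array([[-0.85521897, -0.51825209, -0.00391039],
       [-0.29551836,  0.4938346 , -0.81779966],
       [ 0.42575747, -0.69824219, -0.57548972]]), 't': array([0.46993369, 0.24810489, 0.94623259])}
top {'fovy': 54.44176775929747, 'cx': 328.3626012440596, 'cy': 240.24275487382454, 'k1': 0.007481299755794637, 'R': array([[-0.00516183, -0.99995455, -0.00801525],
       [-0.99042563,  0.00621805, -0.13790723],
       [ 0.1379508 ,  0.00722666, -0.99041272]]), 't': array([-0.03223808,  0.56739723,  0.99651311])}
```

View pics/side0.png

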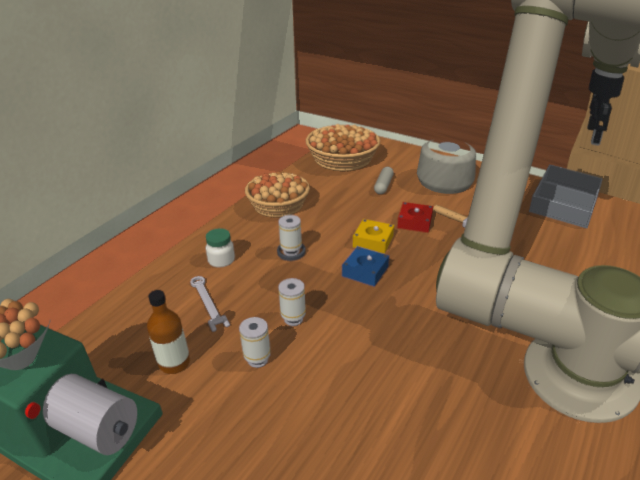

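View pics/top0.png

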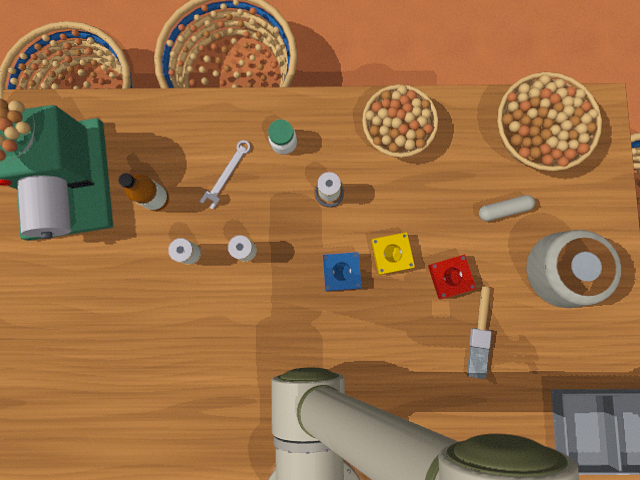

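```bash
cat > h.py <<'E'
import numpy as np,cv2,pickle
def K(d):
    f=240/np.tan(np.radians(d["fovy"])/2)
    return np.array([[f,0,d["cx"]],[0,f,d["cy"]],[0,0,1.]])
def ray(d,p):
    s=cv2.undistortPoints(np.array(p,float).reshape(-1,1,2),K(d),np.array([d["k1"],0,0,0.])).reshape(-1,2)
    v=np.c_[s,np.ones(len(s))]@d["R"]; return -d["R"].T@d["t"],v
def plane(d,p,z):
    c,v=ray(d,p); return c+v*((z-c[2])/v[:,2])[:,None]
def proj(d,X):
    return cv2.projectPoints(np.array(X,float).reshape(-1,1,3),cv2.Rodrigues(d["R"])[0],d["t"],K(d),np.array([d["k1"],0,0,0.]))[0].reshape(-1,2)
def tri(d1,p1,d2,p2):
    A=[];b=[]
    for d,p in((d1,p1),(d2,p2)):
        c,v=ray(d,[p]);v=v[0]/np.linalg.norm(v[0]);M=np.eye(3)-np.outer(v,v);A.append(M);b.append(M@c)
    return np.linalg.lstsq(np.vstack(A),np.hstack(b),rcond=None)[0]
def load(n):return pickle.load(open(n,"rb"))
E
python3 - <<'E'
from h import *
t=load("pics/top0.pkl")["color"][:,:,::-1];s=load("pics/side0.pkl")["color"][:,:,::-1]
z=lambda im,x,y,w,h,k:cv2.resize(im[y:y+h,x:x+w],None,fx=k,fy=k,interpolation=cv2.INTER_NEAREST)
cv2.imwrite("pics/zt.png",np.vstack([z(t,320,225,160,80,5),z(t,160,225,160,40,5)]))
cv2.imwrite("pics/zs.png",np.vstack([z(s,335,195,110,95,6)]))
cv2.imwrite("pics/zs2.png",np.vstack([z(s,230,270,90,100,6)]))
E
```

```text
(no output)
```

View pics/zt.png

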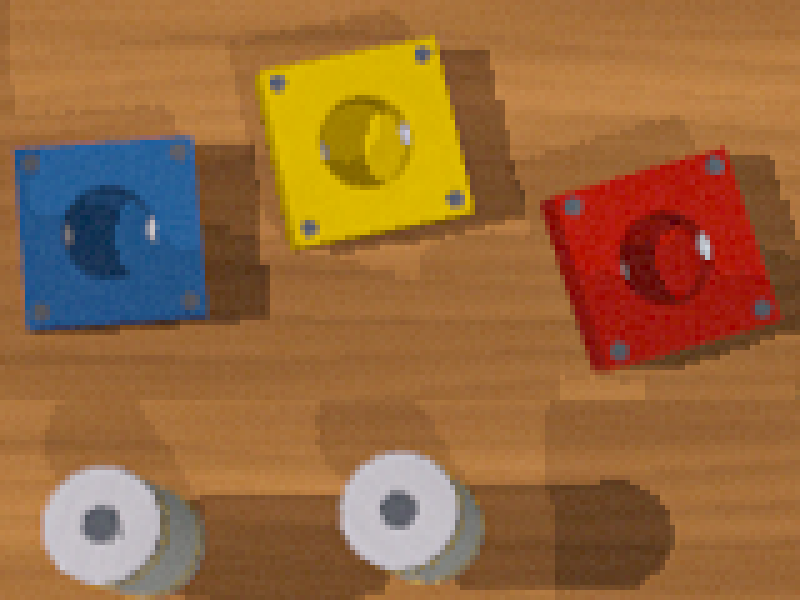

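View pics/zs.png

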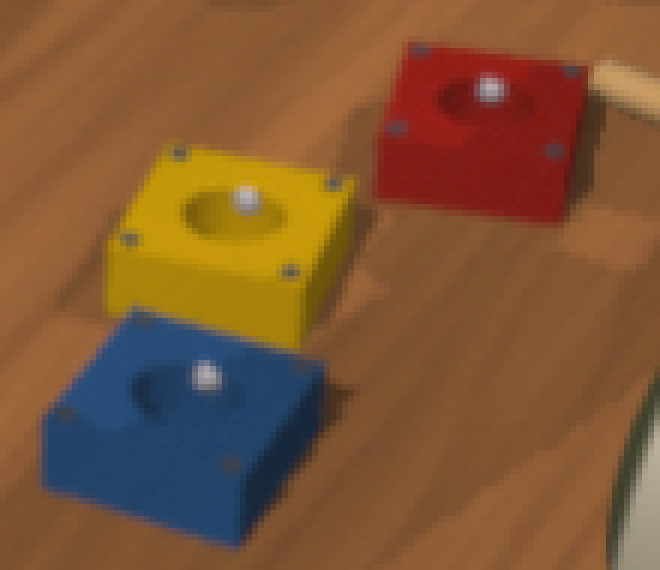

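View pics/zs2.png

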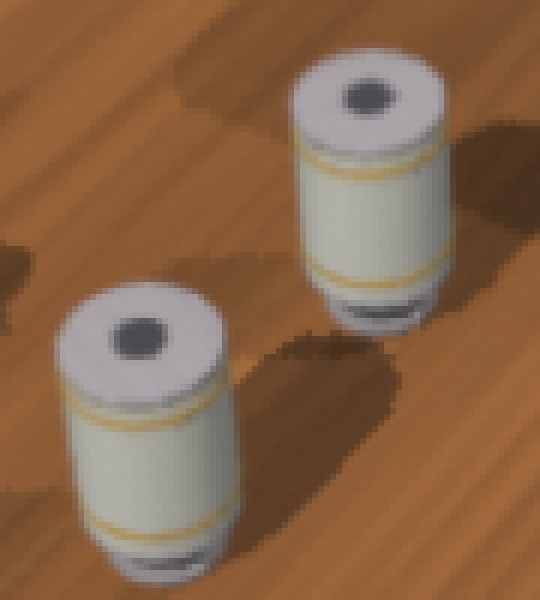

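```bash
cat > m.py <<'E'
from h import *
T=load("pics/top0.pkl");S=load("pics/side0.pkl")
def cen(d,x,y,r=4,k=10):
    g=cv2.cvtColor(d["color"],cv2.COLOR_RGB2LAB).astype(float)
    x0,y0=x,y
    for _ in range(5):
        X,Y=np.meshgrid(np.arange(int(round(x0))-r,int(round(x0))+r+1),np.arange(int(round(y0))-r,int(round(y0))+r+1))
        p=g[Y,X]; e=np.r_[p[0],p[-1],p[:,0],p[:,-1]]; bg=np.median(e,0)
        w=np.linalg.norm(p-bg,axis=2); w=np.clip(w-.35*w.max(),0,None)*(np.hypot(X-x0,Y-y0)<=r)
        x0,y0=(w*X).sum()/w.sum(),(w*Y).sum()/w.sum()
    return x0,y0
top={'blue':[(31,163),(180,152),(190,300),(41,312)],'yellow':[(277,83),(422,54),(456,199),(309,228)],'red':[(573,206),(715,165),(762,308),(619,351)]}
side={'blue':[(140,316),(303,366),(232,463),(67,413)],'yellow':[(179,152),(333,183),(290,271),(130,238)],'red':[(420,50),(572,71),(554,149),(397,127)]}
for n in top:
    pt=[cen(T,320+x/5-.4,225+y/5-.4,3) for x,y in top[n]]; ps=[cen(S,335+x/6-.4,195+y/6-.4,2) for x,y in side[n]]
    for d,p in((T,pt),(S,ps)):
        P=plane(d,p,.032); dd=[np.linalg.norm(P[i]-P[i-1])*1e3 for i in range(4)]
        yaw=np.degrees(np.arctan2(*(P[0]-P[1]+P[3]-P[2])[:2]))
        print(n,P.mean(0).round(4),np.round(dd,1),(P[:,:2]-P.mean(0)[:2]).round(4).tolist())
    ct=proj(T,plane(T,pt,.032).mean(0))[0];cs=proj(S,plane(S,ps,.032).mean(0))[0]
    print(' tri',tri(T,ct,S,cs).round(4))
rt=[(100,523),(399,509)];rs=[(140,339),(370,97)]
for (a,b),(c,e) in zip(rt,rs):
    p=cen(T,160+a/5-.4,225-0+(b-400)/5-.4,4);q=cen(S,230+c/6-.4,270+e/6-.4,5)
    print(p,q,plane(T,[p],.09),plane(S,[q],.09),tri(T,p,S,q).round(4))
p=cen(T,329,183,4);q=cen(S,290,221,4);print(p,q,tri(T,p,S,q))
print(plane(T,[(128,182)],.17),plane(T,[(281,132)],.07))
E
python3 m.py
```

```text
m.py:10: RuntimeWarning: invalid value encountered in scalar divide
  x0,y0=(w*X).sum()/w.sum(),(w*Y).sum()/w.sum()
Traceback (most recent call last):
  File "m.py", line 15, in <module>
    pt=[cen(T,320+x/5-.4,225+y/5-.4,3) for x,y in top[n]]; ps=[cen(S,335+x/6-.4,195+y/6-.4,2) for x,y in side[n]]
                                                               ~~~^^^^^^^^^^^^^^^^^^^^^^^^^^^
  File "m.py", line 7, in cen
    X,Y=np.meshgrid(np.arange(int(round(x0))-r,int(round(x0))+r+1),np.arange(int(round(y0))-r,int(round(y0))+r+1))
                                  ~~~~~^^^^
ValueError: cannot convert float NaN to integer
```

```bash
sed -i 's/ps=\[cen(S,335+x\/6-.4,195+y\/6-.4,2) for/ps=[(335+x\/6-.4,195+y\/6-.4) for/' m.py; python3 m.py
```

```text
blue [ 0.4984 -0.0662  0.032 ] [66.1 73.1 60.6 66.3] [[0.0319, 0.0371], [0.0314, -0.036], [-0.0292, -0.0336], [-0.0341, 0.0325]]
blue [ 0.5007 -0.0674  0.032 ] [67.5 68.1 65.7 66. ] [[0.0367, -0.0315], [-0.0314, -0.0349], [-0.0356, 0.0308], [0.0303, 0.0356]]
 tri [ 0.499  -0.0658  0.0336]
yellow [ 0.5395 -0.1784  0.032 ] [66.1 66.1 65.9 66.2] [[0.0262, 0.039], [0.0385, -0.0259], [-0.0261, -0.039], [-0.0386, 0.026]]
yellow [ 0.5405 -0.1819  0.032 ] [66.7 65.9 66.3 65.9] [[0.039, -0.0267], [-0.0259, -0.0385], [-0.0389, 0.0265], [0.0259, 0.0387]]
 tri [ 0.5389 -0.1782  0.0347]
red [ 0.4867 -0.3099  0.032 ] [66.1 66.  65.7 66.1] [[0.0228, 0.0408], [0.0406, -0.0228], [-0.0226, -0.0408], [-0.0408, 0.0228]]
red [ 0.4875 -0.3128  0.032 ] [64.6 66.4 64.3 66. ] [[0.0408, -0.0219], [-0.023, -0.0401], [-0.0406, 0.0218], [0.0228, 0.0402]]
 tri [ 0.4864 -0.3094  0.0342]
(np.float64(179.71642067952226), np.float64(249.29240107647837)) (np.float64(252.89582927239871), np.float64(325.9094425832574)) [[0.54283257 0.2775928  0.09      ]] [[0.54382567 0.27515332 0.09      ]] [0.5425 0.2768 0.0921]
(np.float64(239.17596803931414), np.float64(246.40905896277383)) (np.float64(290.94785769837256), np.float64(285.80048837127816)) [[0.54817844 0.15227989 0.09      ]] [[0.54902334 0.14943488 0.09      ]] [0.5476 0.1517 0.0923]
(np.float64(328.65046835238235), np.float64(182.76581413709468)) (np.float64(289.1913223892034), np.float64(220.02516577554687)) [ 0.68369221 -0.03730972  0.09231133]
[[0.66760191 0.35867654 0.17      ]] [[0.80681822 0.06845782 0.07      ]]
```

jog_arm --travel '[[0.0292,0.0213,0],[0.0292,0.0213,0],[0.0292,0.0213,0],[0.0292,0.0213,0],[0.0292,0.0213,0],[0.0292,0.0213,0],[0.0292,0.0213,0],[0.0292,0.0213,0],[0.0292,0.0213,0],[0.0292,0.0213,0],[0.0292,0.0213,0],[0.0076,0.0347,0],[0.0076,0.0347,0],[0.0076,0.0347,0],[0.0076,0.0347,0]]' --dr '[[0,0,0.1214],[0,0,0.1214],[0,0,0.1214],[0,0,0.1214],[0,0,0.1214],[0,0,0.1214],[0,0,0.1214],[0,0,0.1214],[0,0,0.1214],[0,0,0.1214],[0,0,0.1214],[0,0,0],[0,0,0],[0,0,0],[0,0,0]]' --jaw 0.0854 --newtons 70

```text
time_s: 1.35
position: [0.4801, -0.1599, 0.231]
tool_rot: [[-0.0, 1.0, -0.001], [1.0, 0.0, 0.0], [0.0, -0.001, -1.0]]
ft_force: [1.5, 0.4, -0.1]
grip_width: 0.0852
```

jog_arm --travel '[[0.0076,0.0346,0],[0.0076,0.0346,0],[0.0076,0.0346,0],[0.0076,0.0346,0],[0.0076,0.0346,0],[0.0076,0.0346,0],[0.0076,0.0346,0],[0.0076,0.0346,0],[0.0076,0.0346,-0.02],[0,0,-0.02],[0,0,-0.02],[0,0,0],[0,0,0],[0,0,0]]' --dr '[[0,0,0],[0,0,0],[0,0,0],[0,0,0],[0,0,0],[0,0,0],[0,0,0],[0,0,0],[0,0,0],[0,0,0],[0,0,0],[0,0,0],[0,0,0],[0,0,0]]'

```text
time_s: 2.52
position: [0.549, 0.1494, 0.1724]
tool_rot: [[0.0, 1.0, 0.001], [1.0, -0.0, 0.0], [0.0, 0.001, -1.0]]
ft_force: [-0.1, -0.3, -0.3]
grip_width: 0.0852
```

```bash
cat > snap.py <<'E'
import sys
from rig import *
from h import *
n=sys.argv[1];o=observe();print(o["time_s"],o["position"].round(4),o["ft_force"].round(2),o["wrist_torque"].round(3),o["joint_efforts"].round(3),o["grip_width"])
for v in("side","top"):
    d=get_image(v);pickle.dump(d,open(f"pics/{v}{n}.pkl","wb"));cv2.imwrite(f"pics/{v}{n}.png",d["color"][:,:,::-1])
    x,y=proj(d,o["position"])[0];x=int(np.clip(x-80,0,480));y=int(np.clip(y-60,0,360))
    cv2.imwrite(f"pics/{v}{n}z.png",cv2.resize(d["color"][y:y+120,x:x+160,::-1],None,fx=5,fy=5,interpolation=cv2.INTER_NEAREST));print(v,"crop",x,y,"tcp",proj(d,o["position"])[0])
E
python3 snap.py 1
```

```text
2.5167 [0.549  0.1494 0.1724] [-0.07 -0.25 -0.29] [-0.039 -0.034 -0.007] [ 2.7400e-01 -4.6334e+01 -2.1064e+01  8.0000e-03  0.0000e+00 -0.0000e+00] 0.08517001213863173
side crop 208 191 tcp [288.79951545 251.24289053]
top crop 152 180 tcp [232.23760784 240.6762598 ]
```

View pics/side1z.png

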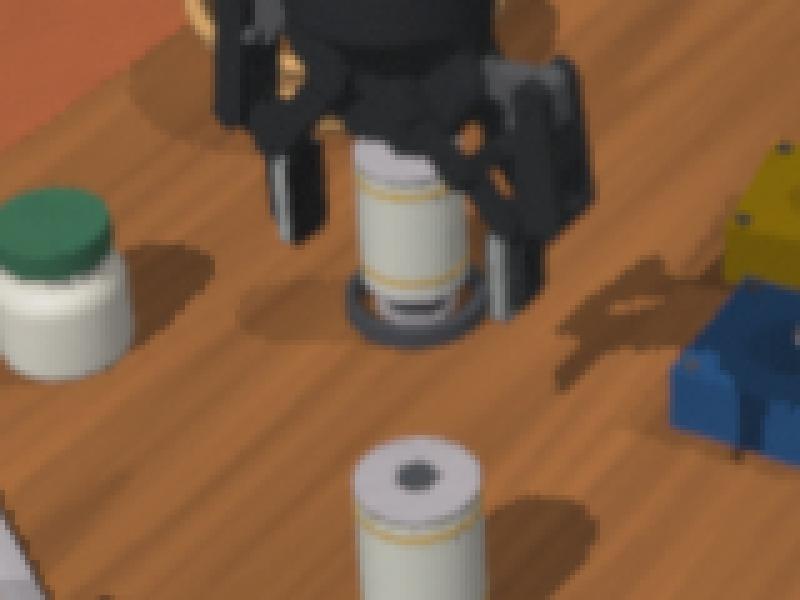

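jog_arm --travel '[[0,0.0015,-0.02],[0,0,-0.02],[0,0,-0.02],[0,0,-0.02],[0,0,-0.02],[0,0,-0.02],[0,0,-0.011],[0,0,0],[0,0,0],[0,0,0]]' --dr '[[0,0,0],[0,0,0],[0,0,0],[0,0,0],[0,0,0],[0,0,0],[0,0,0],[0,0,0],[0,0,0],[0,0,0]]'

```text
time_s: 3.45
position: [0.5493, 0.1512, 0.0417]
tool_rot: [[-0.0, 1.0, 0.002], [1.0, 0.0, 0.0], [0.0, 0.002, -1.0]]
ft_force: [1.0, -0.4, -0.5]
grip_width: 0.0855
```

jog_arm --travel '[[0,0,0],[0,0,0],[0,0,0],[0,0,0],[0,0,0],[0,0,0],[0,0,0],[0,0,0],[0,0,0],[0,0,0]]' --dr '[[0,0,0],[0,0,0],[0,0,0],[0,0,0],[0,0,0],[0,0,0],[0,0,0],[0,0,0],[0,0,0],[0,0,0]]' --jaw 0.04 --newtons 70

```text
time_s: 4.28
position: [0.5487, 0.1513, 0.0414]
tool_rot: [[-0.001, 1.0, 0.001], [1.0, 0.001, 0.0], [0.0, 0.001, -1.0]]
ft_force: [-3.0, -0.2, 6.7]
grip_width: 0.0495
```

```bash
python3 snap.py 2
```

```text
4.2833 [0.5487 0.1513 0.0414] [-3.   -0.18  6.71] [-0.041  0.391  0.006] [-1.4300e-01 -4.6969e+01 -1.6324e+01  4.6000e-02 -5.3200e-01  4.0000e-03] 0.04950593490125051
side crop 211 245 tcp [291.7552826  305.25643944]
top crop 163 188 tcp [243.97041433 248.90823479]
```

View pics/side2z.png

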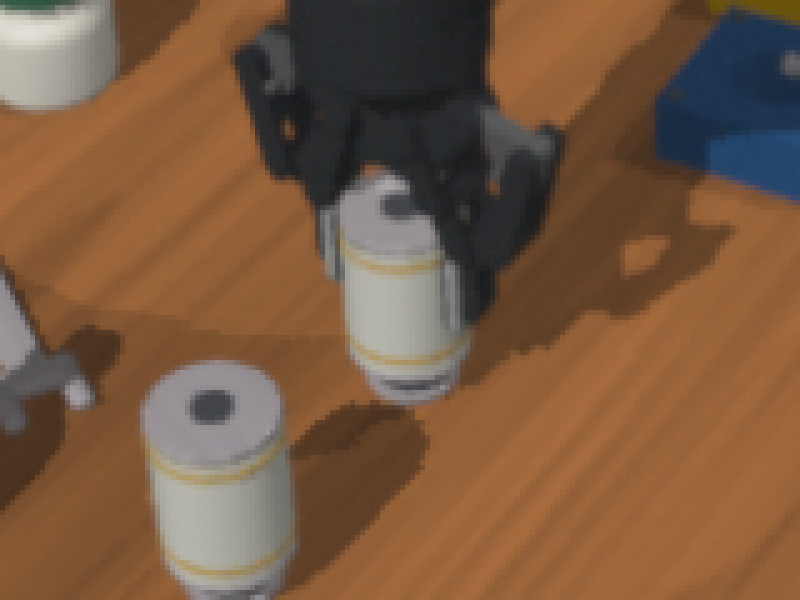

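jog_arm --travel '[[0,0,0.005],[0,0,0.01],[0,0,0.01],[0,0,0.01],[0,0,0.01],[0,0,0.01],[0,0,0.01],[0,0,0.005],[0,0,0],[0,0,0],[0,0,0],[0,0,0]]' --dr '[[0,0,0],[0,0,0],[0,0,0],[0,0,0],[0,0,0],[0,0,0],[0,0,0],[0,0,0],[0,0,0],[0,0,0],[0,0,0],[0,0,0]]'

```text
time_s: 5.38
position: [0.5482, 0.1512, 0.1097]
tool_rot: [[-0.0, 1.0, -0.001], [1.0, 0.0, -0.0], [-0.0, -0.001, -1.0]]
ft_force: [-0.1, 0.1, -3.4]
grip_width: 0.0494
```

```bash
cat > weigh.py <<'E'
from rig import *
import numpy as np
F=[]
for i in range(12):
    get_image("top");o=observe();F.append(np.r_[o["ft_force"],o["joint_efforts"][1:3]])
F=np.array(F);print(o["time_s"],o["position"].round(4),F.mean(0).round(3),F.std(0).round(3),F[:,2].round(2))
E
python3 snap.py 3; python3 weigh.py
```

```text
5.3833 [0.5482 0.1512 0.1097] [-0.1   0.08 -3.37] [ 0.004  0.035 -0.022] [ 1.6000e-02 -5.0865e+01 -2.0527e+01  1.0000e-03  4.0000e-03 -0.0000e+00] 0.04944220369678897
side crop 210 218 tcp [290.27378234 278.49167186]
top crop 157 185 tcp [237.81250341 245.21349288]
6.0833 [0.5485 0.1512 0.1103] [ -0.061  -0.159  -2.735 -50.565 -20.469] [0.42  0.419 0.612 0.017 0.014] [-2.69 -3.39 -3.1  -2.33 -1.96 -2.47 -2.45 -1.68 -2.61 -4.04 -3.02 -3.08]
```

View pics/side3z.png

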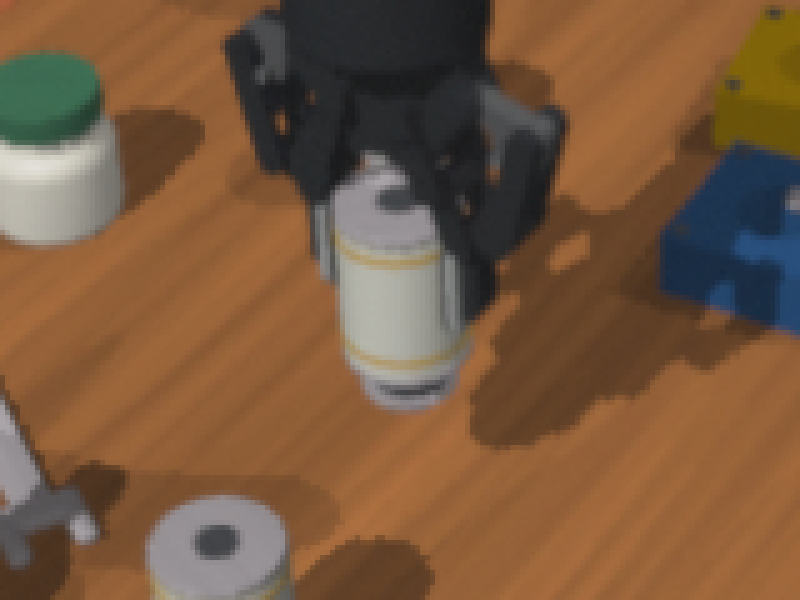

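View pics/top3z.png

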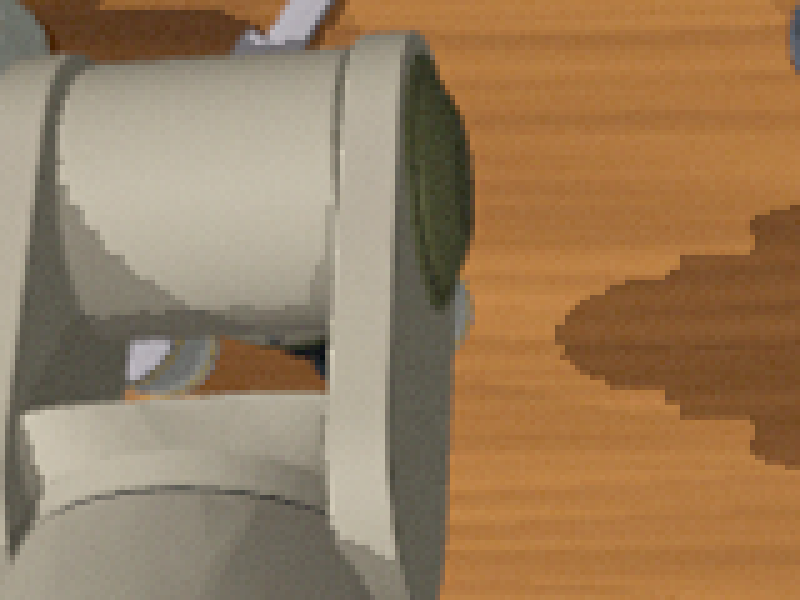

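```bash
python3 - <<'E'
from h import *
T=load("pics/top0.pkl");S=load("pics/side0.pkl")
P=plane(T,[(320+x/5-.4,225+y/5-.4) for x,y in [(31,163),(180,152),(190,300),(41,312)]],.032);print(P.mean(0),[np.linalg.norm(P[i]-P[i-1]).round(4) for i in range(4)])
rb=plane(T,[(239.18,246.41)],.09)[0]; rbs=plane(S,[(290.95,285.8)],.09)[0]
print("top diff",P.mean(0)-rb,"side diff",np.array([.5007,-.0674,.032])-rbs)
# mouth ellipse, dark pixels
g=T["color"].astype(int);
m=(g[250:295,320:365,2]<95)&(g[250:295,320:365,2]>g[250:295,320:365,0]+15)
print(m.sum())
E
```

```text
[ 0.49951104 -0.06460367  0.032     ] [np.float64(0.0661), np.float64(0.0665), np.float64(0.0657), np.float64(0.0659)]
top diff [-0.04866535 -0.21687501 -0.058     ] side diff [-0.04832064 -0.21683154 -0.058     ]
150
```

jog_arm --travel '[[-0.003,-0.0135,0],[-0.006,-0.027,0],[-0.006,-0.027,0],[-0.006,-0.027,0],[-0.006,-0.027,0],[-0.006,-0.027,0],[-0.006,-0.027,0],[-0.006,-0.027,0],[-0.0035,-0.0144,0],[0,0,0],[0,0,0],[0,0,0],[0,0,0]]' --dr '[[0,0,0],[0,0,0],[0,0,0],[0,0,0],[0,0,0],[0,0,0],[0,0,0],[0,0,0],[0,0,0],[0,0,0],[0,0,0],[0,0,0],[0,0,0]]'

```text
time_s: 7.17
position: [0.5, -0.065, 0.1103]
tool_rot: [[-0.001, 1.0, -0.0], [1.0, 0.001, 0.0], [0.0, -0.0, -1.0]]
ft_force: [0.1, 0.0, -2.3]
grip_width: 0.0493
```

```bash
python3 weigh.py;python3 snap.py 4
```

```text
7.7667 [ 0.5    -0.0656  0.1103] [-3.6000e-02  1.1600e-01 -2.9180e+00 -4.4029e+01 -1.9019e+01] [0.333 0.611 0.551 0.006 0.002] [-2.7  -2.64 -3.3  -3.52 -2.89 -3.66 -3.04 -1.96 -3.01 -3.4  -1.79 -3.09]
7.7667 [ 0.5    -0.0656  0.1103] [-0.27  0.41 -3.09] [ 0.022 -0.029 -0.006] [ 3.900e-02 -4.402e+01 -1.902e+01  2.000e-03  2.000e-03  0.000e+00] 0.04921289661806913
side crop 286 170 tcp [366.65713551 230.65443887]
top crop 262 207 tcp [342.98028317 267.86953867]
```

View pics/side4z.png

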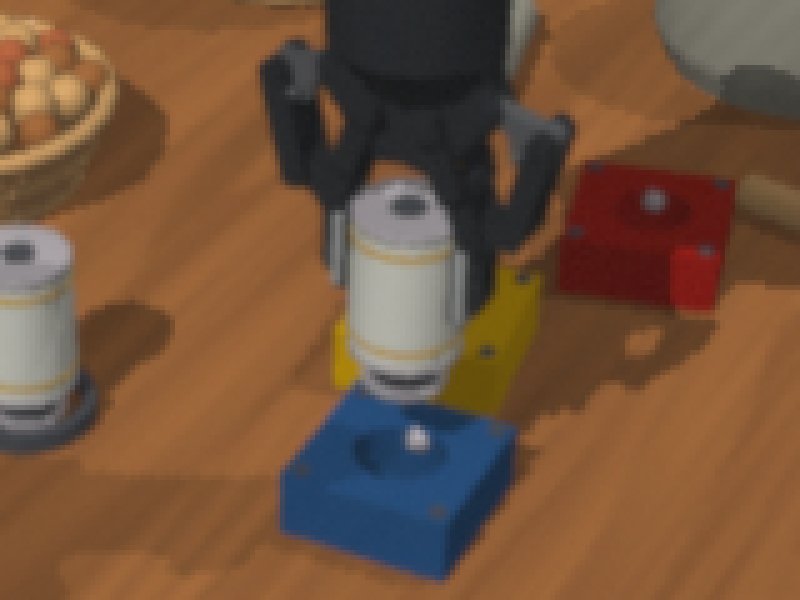

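View pics/top4z.png

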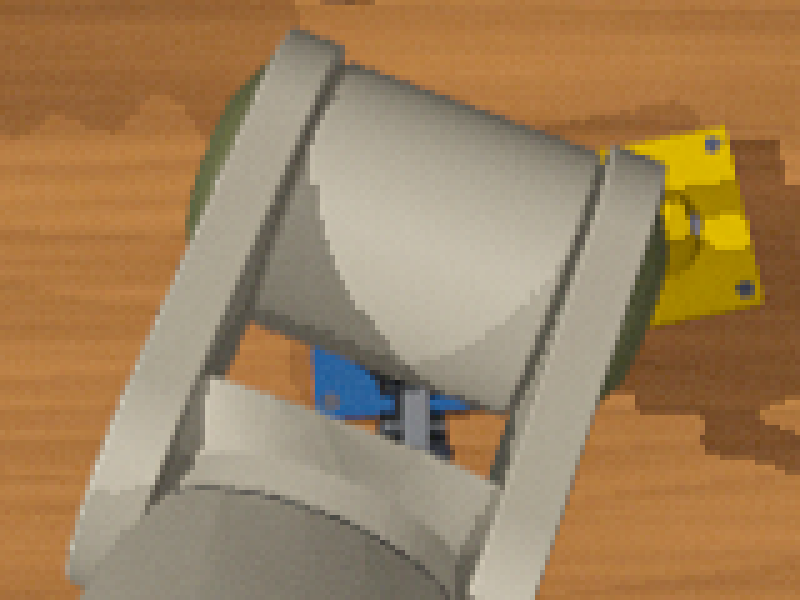

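```bash
python3 - <<'E'
from h import *
S=load("pics/side4.pkl")
for p in [(408,206),(404,184+0)]: print(plane(S,[(286+p[0]/5-.4,170+p[1]/5-.4)],.159))
g=S["color"][205:216,360:375].mean(2).astype(int);print(g)
E
```

```text
[[ 0.50140971 -0.06727367  0.159     ]]
[[ 0.51116719 -0.08200412  0.159     ]]
[[ 77  93  97  99 101 104 102 100  98  96  88  69  46  42  39]
 [ 89 100 104 107 118 132 125 109 106 107 103  88  57  42  40]
 [103 107 118 134 146 158 150 133 130 123 109  98  71  45  41]
 [123 125 140 159 161 156 144 137 137 131 126 127 104  55  40]
 [142 143 148 153 144 126 102  92  93 103 125 144 135  78  47]
 [145 144 144 137 110  80  71  68  70  73  85 120 136  98  58]
 [144 144 143 131  99  73  69  68  67  68  74 108 134 121  94]
 [144 144 143 136 115  94  81  77  75  82  97 123 142 140 124]
 [145 145 145 143 138 127 117 113 112 118 129 142 144 144 134]
 [145 144 145 145 144 143 143 142 142 142 143 144 145 145 142]
 [146 145 145 144 145 144 144 144 145 145 144 144 145 145 146]]
```

jog_arm --travel '[[0,0,-0.008],[0,0,-0.01],[0,0,-0.01],[0,0,-0.007],[0,0,-0.003],[0,0,0],[0,0,0],[0,0,0]]' --dr '[[0,0,0],[0,0,0],[0,0,0],[0,0,0],[0,0,0],[0,0,0],[0,0,0],[0,0,0]]'

```text
time_s: 8.53
position: [0.5003, -0.0658, 0.0727]
tool_rot: [[-0.0, 1.0, 0.001], [1.0, 0.0, -0.0], [-0.0, 0.001, -1.0]]
ft_force: [0.2, -0.9, -2.0]
grip_width: 0.0495
```

jog_arm --travel '[[0,0,-0.001],[0,0,-0.001],[0,0,-0.001],[0,0,-0.001],[0,0,-0.001],[0,0,0],[0,0,0]]' --dr '[[0,0,0],[0,0,0],[0,0,0],[0,0,0],[0,0,0],[0,0,0],[0,0,0]]'

```text
time_s: 9.12
position: [0.5, -0.0654, 0.0674]
tool_rot: [[-0.0, 1.0, 0.0], [1.0, 0.0, 0.0], [0.0, 0.0, -1.0]]
ft_force: [0.2, 2.6, -0.4]
grip_width: 0.0491
```

jog_arm --travel '[[0,0,-0.001],[0,0,-0.001],[0,0,0],[0,0,0]]' --dr '[[0,0,0],[0,0,0],[0,0,0],[0,0,0]]'

```text
time_s: 9.45
position: [0.5003, -0.0656, 0.0657]
tool_rot: [[-0.0, 1.0, 0.001], [1.0, 0.0, -0.0], [-0.0, 0.001, -1.0]]
ft_force: [-0.1, 3.1, 3.5]
grip_width: 0.0495
```

jog_arm --travel '[[0,0,-0.001],[0,0,0],[0,0,0]]' --dr '[[0,0,0],[0,0,0],[0,0,0]]'

```text
time_s: 9.7
position: [0.5006, -0.0659, 0.0646]
tool_rot: [[-0.0, 1.0, 0.002], [1.0, 0.0, -0.001], [-0.001, 0.002, -1.0]]
ft_force: [1.7, 1.8, 3.1]
grip_width: 0.0493
```

jog_arm --travel '[[0,0,-0.001],[0,0,-0.001],[0,0,0],[0,0,0]]' --dr '[[0,0,0],[0,0,0],[0,0,0],[0,0,0]]'

```text
time_s: 10.03
position: [0.5004, -0.0658, 0.0622]
tool_rot: [[-0.0, 1.0, 0.001], [1.0, 0.0, -0.0], [-0.0, 0.001, -1.0]]
ft_force: [4.0, 1.7, -2.1]
grip_width: 0.0494
```

jog_arm --travel '[[0,0,-0.001],[0,0,0],[0,0,0]]' --dr '[[0,0,0],[0,0,0],[0,0,0]]'

```text
time_s: 10.28
position: [0.5, -0.0656, 0.0609]
tool_rot: [[-0.0, 1.0, -0.0], [1.0, 0.0, 0.0], [0.0, -0.0, -1.0]]
ft_force: [4.3, 1.2, -4.9]
grip_width: 0.0493
```

jog_arm --travel '[[0,0,-0.0015],[0,0,-0.0015],[0,0,-0.0015],[0,0,-0.001],[0,0,0],[0,0,0]]' --dr '[[0,0,0],[0,0,0],[0,0,0],[0,0,0],[0,0,0],[0,0,0]]'

```text
time_s: 10.78
position: [0.4993, -0.0655, 0.0553]
tool_rot: [[-0.0, 1.0, -0.002], [1.0, 0.0, 0.001], [0.001, -0.002, -1.0]]
ft_force: [-0.7, 0.7, -5.3]
grip_width: 0.0496
```

jog_arm --travel '[[0,0,-0.0007],[0,0,0],[0,0,0]]' --dr '[[0,0,0],[0,0,0],[0,0,0]]'

```text
time_s: 11.03
position: [0.4998, -0.0656, 0.055]
tool_rot: [[-0.0, 1.0, -0.0], [1.0, 0.0, 0.0], [0.0, -0.0, -1.0]]
ft_force: [-0.2, 0.5, -4.9]
grip_width: 0.0494
```

```bash
python3 snap.py 5
```

```text
11.0333 [ 0.4998 -0.0656  0.055 ] [-0.23  0.46 -4.88] [ 0.132  0.143 -0.   ] [-2.7900e-01 -4.6478e+01 -1.7136e+01 -1.1900e-01 -2.6500e-01 -1.1000e-02] 0.04935312535233424
side crop 285 191 tcp [365.84545727 251.48807582]
top crop 262 209 tcp [342.39385571 269.95010663]
```

View pics/side5z.png

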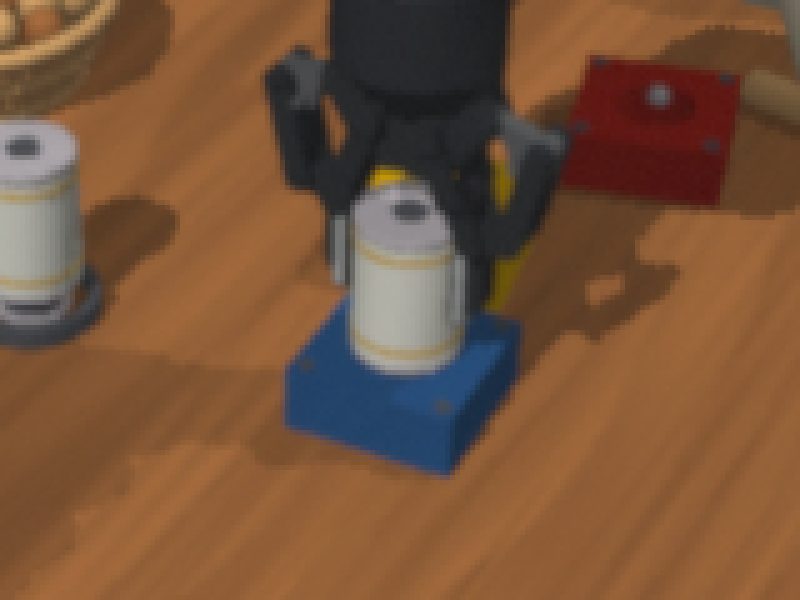

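jog_arm --travel '[[0,0,-0.0005],[0,0,-0.0005],[0,0,0],[0,0,0]]' --dr '[[0,0,0],[0,0,0],[0,0,0],[0,0,0]]'

```text
time_s: 11.47
position: [0.5002, -0.0658, 0.0543]
tool_rot: [[-0.0, 1.0, 0.001], [1.0, 0.0, -0.0], [-0.0, 0.001, -1.0]]
ft_force: [-0.1, 0.3, -4.3]
grip_width: 0.0496
```

jog_arm --travel '[[0,0,-0.0005],[0,0,0],[0,0,0]]' --dr '[[0,0,0],[0,0,0],[0,0,0]]'

```text
time_s: 11.72
position: [0.5001, -0.0657, 0.0537]
tool_rot: [[-0.0, 1.0, 0.0], [1.0, 0.0, -0.0], [-0.0, 0.0, -1.0]]
ft_force: [-0.0, -0.1, -2.3]
grip_width: 0.0494
```

jog_arm --travel '[[0,0,-0.0005],[0,0,0],[0,0,0]]' --dr '[[0,0,0],[0,0,0],[0,0,0]]'

```text
time_s: 11.97
position: [0.5001, -0.0658, 0.0535]
tool_rot: [[-0.0, 1.0, 0.0], [1.0, 0.0, -0.0], [-0.0, 0.0, -1.0]]
ft_force: [-1.0, 0.9, 2.6]
grip_width: 0.0495
```

jog_arm --travel '[[0,0,-0.0005],[0,0,0],[0,0,0]]' --dr '[[0,0,0],[0,0,0],[0,0,0]]'

```text
time_s: 12.22
position: [0.5001, -0.0657, 0.0534]
tool_rot: [[-0.0, 1.0, 0.001], [1.0, 0.0, -0.0], [-0.0, 0.001, -1.0]]
ft_force: [-2.5, 0.4, 10.0]
grip_width: 0.0496
```

jog_arm --travel '[[0,0,0],[0,0,0],[0,0,0],[0,0,0],[0,0,0],[0,0,0],[0,0,0],[0,0,0]]' --dr '[[0,0,0],[0,0,0],[0,0,0],[0,0,0],[0,0,0],[0,0,0],[0,0,0],[0,0,0]]' --jaw 0.0854

```text
time_s: 12.88
position: [0.5, -0.0657, 0.0526]
tool_rot: [[-0.0, 1.0, -0.0], [1.0, 0.0, 0.0], [0.0, -0.0, -1.0]]
ft_force: [-0.9, 0.4, -0.4]
grip_width: 0.0855
```

jog_arm --travel '[[0,0,0.01],[0,0,0.02],[0,0,0.025],[0,0,0.025],[0,0,0.03],[0,0,0.01],[0,0,0],[0,0,0]]' --dr '[[0,0,0],[0,0,0],[0,0,0],[0,0,0],[0,0,0],[0,0,0],[0,0,0],[0,0,0]]'

```text
time_s: 13.55
position: [0.4998, -0.0656, 0.1724]
tool_rot: [[-0.0, 1.0, 0.0], [1.0, 0.0, -0.0], [-0.0, 0.0, -1.0]]
ft_force: [-0.2, -1.1, -0.0]
grip_width: 0.0855
```

```bash
python3 snap.py 6; python3 weigh.py; python3 - <<'E'
from h import *
d=load("pics/side6.pkl");x,y=proj(d,[.5,-.066,.08])[0].astype(int)
cv2.imwrite("pics/s6b.png",cv2.resize(d["color"][y-50:y+50,x-60:x+60,::-1],None,fx=6,fy=6,interpolation=cv2.INTER_NEAREST));print(x,y)
E
```

```text
13.55 [ 0.4998 -0.0656  0.1724] [-0.2  -1.14 -0.04] [-0.004  0.023  0.112] [ 7.6000e-02 -4.2994e+01 -2.1904e+01  2.0000e-03  8.4000e-02  0.0000e+00] 0.08547459608270233
side crop 287 145 tcp [367.70854518 205.8819709 ]
top crop 263 205 tcp [343.70096249 265.37160652]
14.25 [ 0.5    -0.0657  0.1726] [  0.048   0.164   0.062 -41.148 -20.776] [0.685 0.413 0.391 0.198 0.05 ] [-0.31  0.07  0.04 -0.26  0.59  0.67  0.36 -0.49  0.17 -0.38 -0.27  0.54]
366 242
```

View pics/s6b.png

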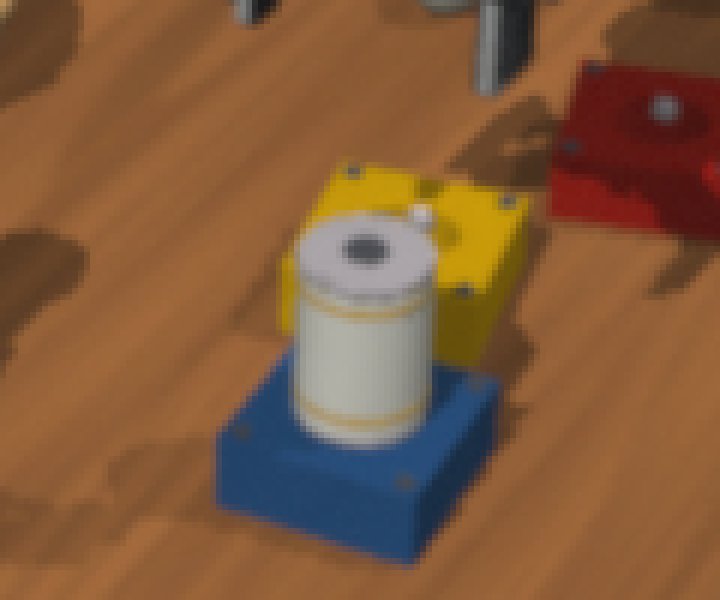

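jog_arm --travel '[[0.0043,0.0342,0],[0.0043,0.0342,0],[0.0043,0.0342,0],[0.0043,0.0342,0],[0.0043,0.0342,0],[0.0043,0.0342,0],[0.0043,0.0342,0],[0.0043,0.0342,0],[0.0043,0.0342,0],[0.0047,0.0343,0],[0,0,0],[0,0,0],[0,0,0]]' --dr '[[0,0,0],[0,0,0],[0,0,0],[0,0,0],[0,0,0],[0,0,0],[0,0,0],[0,0,0],[0,0,0],[0,0,0],[0,0,0],[0,0,0],[0,0,0]]'

```text
time_s: 15.33
position: [0.5432, 0.2761, 0.1724]
tool_rot: [[-0.001, 1.0, -0.0], [1.0, 0.001, -0.0], [-0.0, -0.0, -1.0]]
ft_force: [-0.3, 0.1, -0.0]
grip_width: 0.0858
```

jog_arm --travel '[[0,0,-0.02],[0,0,-0.02],[0,0,-0.02],[0,0,-0.02],[0,0,-0.02],[0,0,-0.02],[0,0,-0.011],[0,0,0],[0,0,0],[0,0,0]]' --dr '[[0,0,0],[0,0,0],[0,0,0],[0,0,0],[0,0,0],[0,0,0],[0,0,0],[0,0,0],[0,0,0],[0,0,0]]'

```text
time_s: 16.17
position: [0.5442, 0.2762, 0.043]
tool_rot: [[0.0, 1.0, 0.002], [1.0, -0.0, 0.001], [0.001, 0.002, -1.0]]
ft_force: [-0.1, 0.0, -0.2]
grip_width: 0.0854
```

jog_arm --travel '[[0,0,0],[0,0,0],[0,0,0],[0,0,0],[0,0,0],[0,0,0],[0,0,0],[0,0,0],[0,0,0],[0,0,0]]' --dr '[[0,0,0],[0,0,0],[0,0,0],[0,0,0],[0,0,0],[0,0,0],[0,0,0],[0,0,0],[0,0,0],[0,0,0]]' --jaw 0.04 --newtons 70

```text
time_s: 17.0
position: [0.5436, 0.2766, 0.0427]
tool_rot: [[-0.001, 1.0, 0.001], [1.0, 0.001, 0.0], [0.0, 0.001, -1.0]]
ft_force: [-2.7, -0.9, 5.2]
grip_width: 0.0493
```

jog_arm --travel '[[0,0,0.005],[0,0,0.01],[0,0,0.01],[0,0,0.01],[0,0,0.01],[0,0,0.01],[0,0,0.01],[0,0,0.005],[0,0,0],[0,0,0],[0,0,0],[0,0,0]]' --dr '[[0,0,0],[0,0,0],[0,0,0],[0,0,0],[0,0,0],[0,0,0],[0,0,0],[0,0,0],[0,0,0],[0,0,0],[0,0,0],[0,0,0]]'

```text
time_s: 18.0
position: [0.5431, 0.2763, 0.111]
tool_rot: [[-0.0, 1.0, -0.001], [1.0, 0.0, -0.0], [-0.0, -0.001, -1.0]]
ft_force: [0.1, -0.7, -0.7]
grip_width: 0.0492
```

```bash
python3 weigh.py;python3 snap.py 7
```

```text
18.6 [0.5434 0.2764 0.1116] [-6.2000e-02 -2.6000e-02 -1.4830e+00 -5.3653e+01 -2.0942e+01] [0.444 0.454 0.449 0.056 0.012] [-1.23 -1.85 -1.45 -1.3  -0.6  -1.79 -1.19 -1.55 -0.98 -2.29 -2.05 -1.5 ]
18.6 [0.5434 0.2764 0.1116] [ 0.12  0.05 -1.5 ] [-0.008  0.055 -0.019] [-1.0000e-03 -5.3646e+01 -2.0957e+01  1.0000e-03  0.0000e+00 -0.0000e+00] 0.04897650422527315
side crop 171 257 tcp [251.47716096 317.46725968]
top crop 96 187 tcp [176.88886969 247.77778257]
```

View pics/side7z.png

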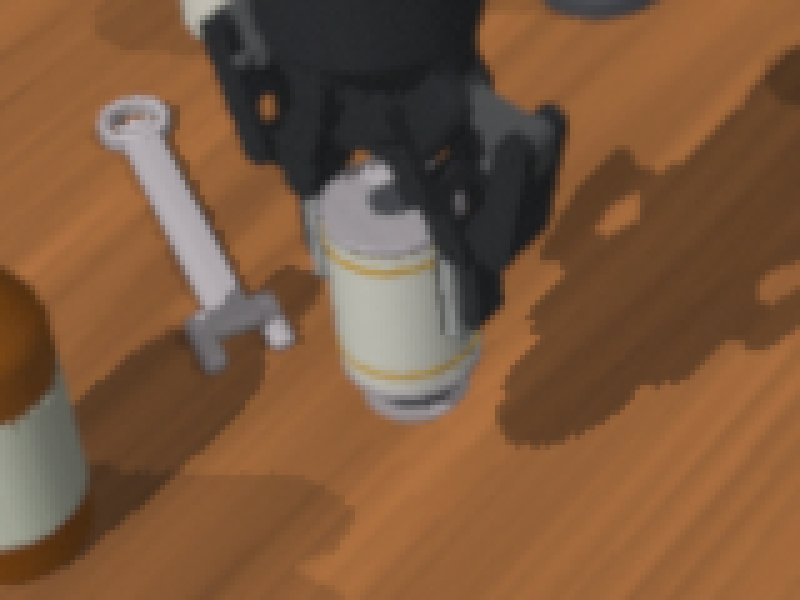

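jog_arm --travel '[[0,0,0.015],[0,0,0.025],[0,0,0.025],[-0.0002,-0.017,0.01],[-0.0002,-0.0302,0],[-0.0002,-0.0302,0],[-0.0002,-0.0302,0],[-0.0002,-0.0302,0],[-0.0002,-0.0302,0],[-0.0002,-0.0302,0],[-0.0002,-0.0302,0],[-0.0002,-0.0302,0],[-0.0002,-0.0302,0],[-0.0002,-0.0302,0],[-0.0002,-0.0302,0],[-0.0002,-0.0302,0],[-0.0002,-0.0302,0],[-0.0002,-0.0302,0],[-0.0002,-0.0165,0],[0,0,0]]' --dr '[[0,0,0],[0,0,0],[0,0,0],[0,0,0],[0,0,0],[0,0,0],[0,0,0],[0,0,0],[0,0,0],[0,0,0],[0,0,0],[0,0,0],[0,0,0],[0,0,0],[0,0,0],[0,0,0],[0,0,0],[0,0,0],[0,0,0],[0,0,0]]'

```text
time_s: 20.37
position: [0.54, -0.1832, 0.1864]
tool_rot: [[0.003, 1.0, 0.0], [1.0, -0.003, -0.001], [-0.001, 0.0, -1.0]]
ft_force: [0.2, -0.4, -1.0]
grip_width: 0.0494
```

jog_arm --travel '[[0,0,-0.015],[0,0,-0.02],[0,0,-0.02],[0,0,-0.015],[0,0,0],[0,0,0],[0,0,0],[0,0,0]]' --dr '[[0,0,0],[0,0,0],[0,0,0],[0,0,0],[0,0,0],[0,0,0],[0,0,0],[0,0,0]]'

```text
time_s: 21.03
position: [0.5408, -0.1799, 0.1179]
tool_rot: [[-0.001, 1.0, 0.002], [1.0, 0.001, -0.001], [-0.001, 0.002, -1.0]]
ft_force: [0.1, -0.7, -0.6]
grip_width: 0.0495
```

```bash
python3 weigh.py;python3 snap.py 8; python3 - <<'E'
from h import *
d=load("pics/side8.pkl")
E
```

```text
21.6333 [ 0.5402 -0.1799  0.1166] [ 1.7300e-01  3.3000e-02 -1.0460e+00 -4.9584e+01 -2.0283e+01] [0.378 0.625 0.511 0.095 0.026] [-0.38 -1.15 -1.44 -1.04 -0.76 -1.28 -2.15 -0.29 -1.48 -1.24 -0.46 -0.89]
21.6333 [ 0.5402 -0.1799  0.1166] [ 0.28  1.07 -0.89] [0.007 0.017 0.025] [ 2.0000e-03 -4.9586e+01 -2.0251e+01  0.0000e+00  2.0000e-03  0.0000e+00] 0.049263772438661445
side crop 294 139 tcp [374.62552532 199.78134934]
top crop 318 187 tcp [398.73828549 247.66933172]
```

View pics/side8z.png

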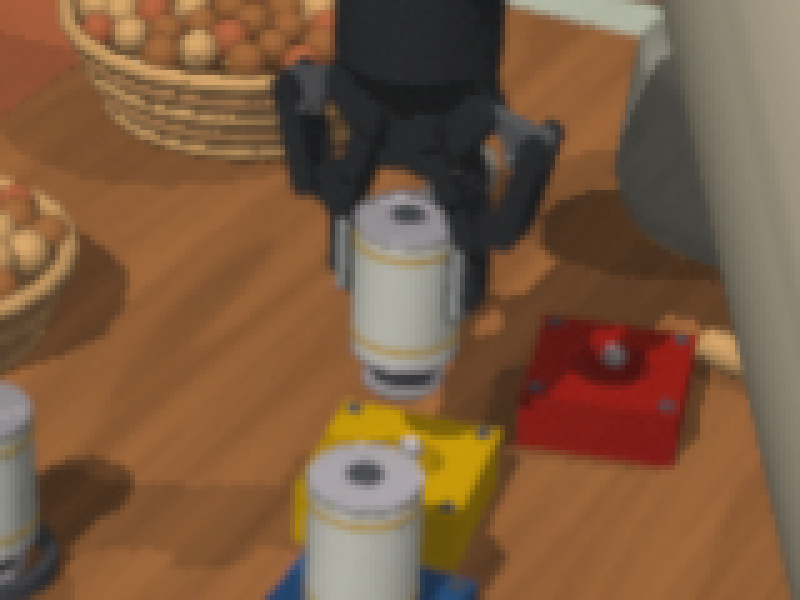

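```bash
python3 - <<'E'
from h import *
d=load("pics/side8.pkl")
g=d["color"][177:187,368:383].mean(2); w=np.clip(120-g,0,None);w[:, 11:]=0
w[:1]=0
Y,X=np.mgrid[177:187,368:383];p=((w*X).sum()/w.sum(),(w*Y).sum()/w.sum());print(g.astype(int));print(p,plane(d,[p,(294+407/5-.4,139+214/5-.4)],.1639),"seat side .5405 -.1819")
E
```

```text
[[ 87 105 107 107 116 126 124 116 106 103 105  98  72  46  41]
 [103 116 126 129 144 159 159 145 127 123 117 105  83  50  42]
 [120 136 153 156 154 151 148 144 144 145 137 124 103  64  44]
 [142 143 145 142 127 105  91  84  91 105 129 147 136 101  67]
 [145 144 144 135 109  77  68  67  68  75  95 126 141 134 102]
 [144 145 144 137 115  87  75  71  71  78  94 121 142 141 117]
 [144 145 144 143 136 121 106 101 101 108 121 134 143 143 125]
 [146 146 145 145 144 143 142 141 141 142 142 143 144 144 134]
 [146 147 145 145 145 145 145 145 145 146 146 145 145 144 139]
 [141 146 146 146 149 150 149 147 147 146 147 146 143 139 131]]
(np.float64(375.04968094804013), np.float64(181.24521422060164)) [[ 0.54234495 -0.18195955  0.1639    ]
 [ 0.54210625 -0.18125019  0.1639    ]] seat side .5405 -.1819
```

jog_arm --travel '[[-0.0005,0,-0.008],[0,0,-0.01],[0,0,-0.01],[0,0,-0.01],[0,0,-0.004],[0,0,-0.0015],[0,0,0],[0,0,0],[0,0,0]]' --dr '[[0,0,0],[0,0,0],[0,0,0],[0,0,0],[0,0,0],[0,0,0],[0,0,0],[0,0,0],[0,0,0]]'

```text
time_s: 22.48
position: [0.5399, -0.18, 0.0736]
tool_rot: [[-0.0, 1.0, 0.001], [1.0, 0.0, -0.0], [-0.0, 0.001, -1.0]]
ft_force: [0.3, 0.4, -1.1]
grip_width: 0.0497
```

jog_arm --travel '[[0,0,-0.001],[0,0,-0.001],[0,0,-0.001],[0,0,-0.001],[0,0,-0.001],[0,0,0],[0,0,0]]' --dr '[[0,0,0],[0,0,0],[0,0,0],[0,0,0],[0,0,0],[0,0,0],[0,0,0]]'

```text
time_s: 23.07
position: [0.5396, -0.1797, 0.0681]
tool_rot: [[-0.0, 1.0, -0.0], [1.0, 0.0, 0.0], [0.0, -0.0, -1.0]]
ft_force: [-0.6, 0.5, -0.0]
grip_width: 0.0493
```

jog_arm --travel '[[0,0,-0.001],[0,0,-0.001],[0,0,0],[0,0,0]]' --dr '[[0,0,0],[0,0,0],[0,0,0],[0,0,0]]'

```text
time_s: 23.4
position: [0.5401, -0.18, 0.0669]
tool_rot: [[-0.001, 1.0, 0.002], [1.0, 0.001, -0.001], [-0.001, 0.002, -1.0]]
ft_force: [-0.4, 2.1, 5.2]
grip_width: 0.0495
```

jog_arm --travel '[[0,0,-0.001],[0,0,0],[0,0,0]]' --dr '[[0,0,0],[0,0,0],[0,0,0]]'

```text
time_s: 23.65
position: [0.5404, -0.1801, 0.066]
tool_rot: [[-0.0, 1.0, 0.002], [1.0, 0.0, -0.001], [-0.001, 0.002, -1.0]]
ft_force: [1.2, 1.6, 5.0]
grip_width: 0.0491
```

Same pattern as the first insertion; I continue in the same small steps.

jog_arm --travel '[[0,0,-0.001],[0,0,-0.001],[0,0,0],[0,0,0]]' --dr '[[0,0,0],[0,0,0],[0,0,0],[0,0,0]]'

```text
time_s: 23.98
position: [0.5406, -0.1801, 0.0638]
tool_rot: [[-0.0, 1.0, 0.003], [1.0, 0.0, -0.001], [-0.001, 0.003, -1.0]]
ft_force: [3.2, 1.5, 4.1]
grip_width: 0.0494
```

jog_arm --travel '[[0,0,-0.001],[0,0,0],[0,0,0]]' --dr '[[0,0,0],[0,0,0],[0,0,0]]'

```text
time_s: 24.23
position: [0.5401, -0.1799, 0.062]
tool_rot: [[-0.0, 1.0, 0.001], [1.0, 0.0, -0.0], [-0.0, 0.001, -1.0]]
ft_force: [3.0, 2.3, -0.9]
grip_width: 0.0494
```

jog_arm --travel '[[0,0,-0.0015],[0,0,-0.0015],[0,0,-0.0015],[0,0,0],[0,0,0]]' --dr '[[0,0,0],[0,0,0],[0,0,0],[0,0,0],[0,0,0]]'

```text
time_s: 24.65
position: [0.5389, -0.1797, 0.0568]
tool_rot: [[-0.0, 1.0, -0.002], [1.0, 0.0, 0.001], [0.001, -0.002, -1.0]]
ft_force: [-1.0, -0.1, -3.5]
grip_width: 0.0493
```

jog_arm --travel '[[0,0,-0.0007],[0,0,-0.0006],[0,0,0],[0,0,0],[0,0,0]]' --dr '[[0,0,0],[0,0,0],[0,0,0],[0,0,0],[0,0,0]]'

```text
time_s: 25.07
position: [0.5397, -0.1798, 0.0563]
tool_rot: [[-0.0, 1.0, -0.0], [1.0, 0.0, 0.0], [0.0, -0.0, -1.0]]
ft_force: [-0.2, 0.1, -2.4]
grip_width: 0.0496
```

jog_arm --travel '[[0,0,-0.0005],[0,0,0],[0,0,0]]' --dr '[[0,0,0],[0,0,0],[0,0,0]]'

```text
time_s: 25.32
position: [0.5398, -0.1799, 0.0559]
tool_rot: [[-0.0, 1.0, 0.0], [1.0, 0.0, -0.0], [-0.0, 0.0, -1.0]]
ft_force: [0.9, -0.3, -1.5]
grip_width: 0.0495
```

jog_arm --travel '[[0,0,-0.0005],[0,0,0],[0,0,0]]' --dr '[[0,0,0],[0,0,0],[0,0,0]]'

```text
time_s: 25.57
position: [0.5397, -0.1799, 0.0553]
tool_rot: [[-0.0, 1.0, 0.0], [1.0, 0.0, -0.0], [-0.0, 0.0, -1.0]]
ft_force: [0.1, -0.2, -0.8]
grip_width: 0.0494
```

jog_arm --travel '[[0,0,-0.0006],[0,0,0],[0,0,0]]' --dr '[[0,0,0],[0,0,0],[0,0,0]]'

```text
time_s: 25.82
position: [0.5398, -0.1799, 0.0548]
tool_rot: [[-0.0, 1.0, 0.0], [1.0, 0.0, -0.0], [-0.0, 0.0, -1.0]]
ft_force: [-0.6, -0.3, 0.3]
grip_width: 0.0496
```

jog_arm --travel '[[0,0,-0.0004],[0,0,0],[0,0,0]]' --dr '[[0,0,0],[0,0,0],[0,0,0]]'

```text
time_s: 26.07
position: [0.5398, -0.1799, 0.0548]
tool_rot: [[-0.0, 1.0, 0.0], [1.0, 0.0, -0.0], [-0.0, 0.0, -1.0]]
ft_force: [-1.3, 1.3, 5.2]
grip_width: 0.0492
```

Shoulder is on the block (z stopped, force rising). Release and retreat.

jog_arm --travel '[[0,0,0],[0,0,0],[0,0,0],[0,0,0],[0,0,0],[0,0,0],[0,0,0],[0,0,0]]' --dr '[[0,0,0],[0,0,0],[0,0,0],[0,0,0],[0,0,0],[0,0,0],[0,0,0],[0,0,0]]' --jaw 0.0854

```text
time_s: 26.73
position: [0.5397, -0.1799, 0.0543]
tool_rot: [[-0.0, 1.0, 0.0], [1.0, 0.0, -0.0], [-0.0, 0.0, -1.0]]
ft_force: [-0.1, 1.1, -0.6]
grip_width: 0.0853
```

jog_arm --travel '[[0,0,0.01],[0,0,0.02],[0,0,0.025],[0,0,0.025],[0,0,0.03],[0,0,0.03],[-0.02,-0.03,0.02],[-0.02,-0.03,0.02],[-0.02,-0.035,0],[-0.02,-0.035,0],[-0.02,-0.035,0],[-0.02,-0.035,0],[0,0,0],[0,0,0]]' --dr '[[0,0,0],[0,0,0],[0,0,0],[0,0,0],[0,0,0],[0,0,0],[0,0,0],[0,0,0],[0,0,0],[0,0,0],[0,0,0],[0,0,0],[0,0,0],[0,0,0]]'

```text
time_s: 27.9
position: [0.4185, -0.3812, 0.2348]
tool_rot: [[0.003, 1.0, 0.0], [1.0, -0.003, -0.0], [-0.0, 0.0, -1.0]]
ft_force: [-0.5, 0.4, -0.2]
grip_width: 0.0854
```

```bash
python3 snap.py 9; python3 - <<'E'
from h import *
o=[]
for n in("side","top"):
    d=load(f"pics/{n}9.pkl");x,y=proj(d,[.52,-.12,.07])[0].astype(int)
    o.append(cv2.resize(d["color"][y-50:y+50,x-65:x+65,::-1],None,fx=6,fy=6,interpolation=cv2.INTER_NEAREST)[:,:]);print(n,x-65,y-50)
cv2.imwrite("pics/s9b.png",o[0]);cv2.imwrite("pics/t9b.png",o[1])
E
```

```text
27.9 [ 0.4185 -0.3812  0.2348] [-0.49  0.37 -0.19] [-0.011 -0.004  0.03 ] [ -2.707 -45.595 -23.765  -0.186  -0.072  -0.183] 0.08543557331977637
side crop 380 74 tcp [460.21093158 134.10946437]
top crop 445 247 tcp [525.16648123 307.63047265]
side 304 181
top 302 209
```

View pics/s9b.png

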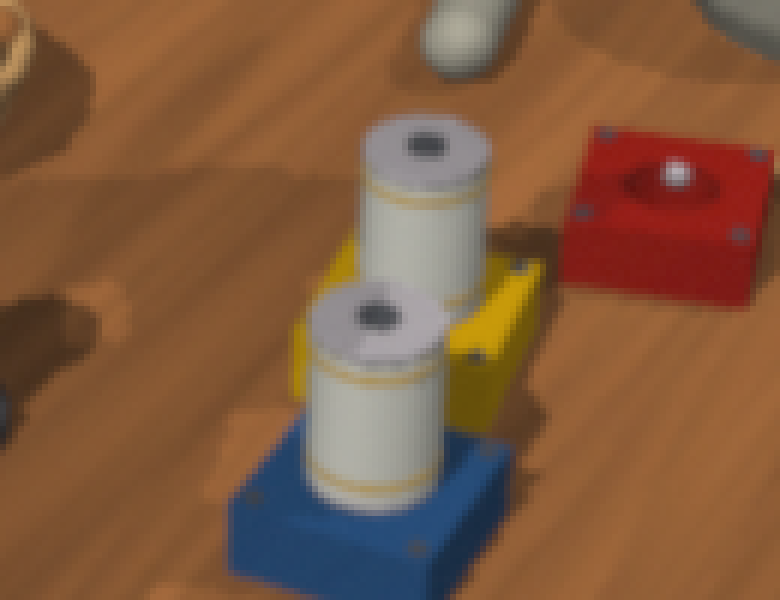

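View pics/t9b.png

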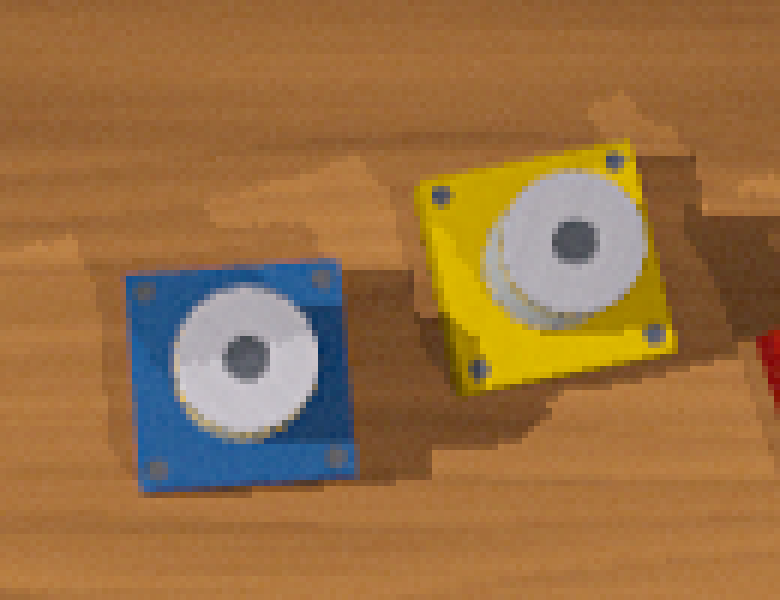

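View pics/side9.png

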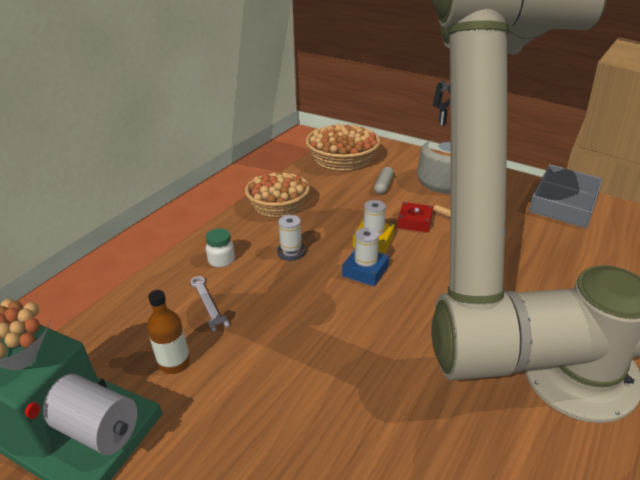

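```bash
python3 - <<'E'
from h import *
T=load("pics/top9.pkl");S=load("pics/side9.pkl")
q=lambda x,y,a,b:(a+x/6-.42,b+y/6-.42)
for n,t,s,seatT,seatS in(("yellow",(575,241),(427,145),(.5395,-.1784),(.5405,-.1819)),("blue",(246,358),(379,316),(.4995,-.0646),(.5007,-.0674))):
    a=q(*t,302,209);b=q(*s,304,181)
    print(n,(plane(T,[a],.102)[0,:2]-seatT).round(4),(plane(S,[b],.102)[0,:2]-seatS).round(4),tri(T,a,S,b).round(4))
E
```

```text
yellow [ 0.0002 -0.0008] [-0.0002 -0.0001] [ 0.5392 -0.179   0.1039]
blue [ 0.0004 -0.0004] [-0.     -0.0005] [ 0.4995 -0.0651  0.1041]
```

jog_arm --travel '[[0,0,0],[0,0,0],[0,0,0],[0,0,0],[0,0,0]]' --dr '[[0,0,0],[0,0,0],[0,0,0],[0,0,0],[0,0,0]]'

```text
time_s: 28.42
position: [0.42, -0.3795, 0.2344]
tool_rot: [[-0.001, 1.0, 0.0], [1.0, 0.001, -0.0], [-0.0, 0.0, -1.0]]
ft_force: [-1.0, -0.5, -0.2]
grip_width: 0.0853
```

```bash
python3 -c "
from rig import *
print(close_job())"
```

```text
the job is handed in; nothing more can be done
None
```

I weighed both rollers, pressed each into its seat and handed the job in at about 28.4 s. The hand-in gave no verdict.

- **Sorting:** The roller nearer the seats weighed about 2.8 N, so it is resin-filled and went into the blue seat. The farther one averaged about 1.3 N over two weighings (1.5 and 1.0 N), so it is hollow and went into the yellow seat. Sensor noise was about 0.5 N per reading, well under the gap between the kinds.
- **Pressing:** The highest wrist force I read while pressing was about 10 N. I only read it at the end of each move, so the peak at the catch itself (stated as 12 to 18 N) was not recorded.
- **Last checks:** After letting go, both roller tops measured within 1 mm of their seat axes in both cameras. Both look upright and flush. Their height by triangulation read about 2 mm high, the same offset as on the untouched rollers at the start.
- **Camera disagreement:** The two cameras differed by about 3 mm in absolute y throughout. I used positions of rollers relative to seats, where they agreed to about 1 mm.
- **Rest of the bench:** The third roller, the bystanders in view and the red seat look unmoved in the last picture. I judged this by eye and did not measure it. The brush is mostly hidden behind the arm there.

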